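Set up the bead sieves on the catch pan

TASK

Set up the sieve stack for sorting beads by size: on the catch pan, where it stands, stack the fine-mesh sieve, then the medium one, then the coarse one, and close it with the knobbed lid, every skirt fully seated in the rim below. Do not push the pan away or disturb the other things on the table; let go at the end.

Things in the scene. Friction and masses are not known exactly. Their poses are not given: they have to be found in the camera images.
- catch_pan: Round steel catch pan, no mesh: solid floor, straight wall 62 mm outside and 58 mm inside diameter, rim 28 mm above the table, on a weighted foot flange 72 mm across and 5 mm high. 0.5 kg, loose. (The red felt at the left is 3 mm lower than the rug, whose top is z = 0.) Origin on its axis at the underside, z up.
- fine_sieve: Steel sieve, open on top, the finest mesh: dense cloth, openings under 1 mm. 29 mm high: straight wall, 62 mm outside, 58 mm inside diameter, from 7 to 29 mm; below it a skirt 54 mm across, 49 mm at its foot, its base; mesh at 8 mm. Origin on the axis at the foot, z up. Seated: skirt 7 mm down in the rim below (2 mm play all round), origin 21 mm above the pan's. 0.12 kg.
- medium_sieve: Steel sieve, open on top, the middle mesh: 6 mm openings, 6 wires each way. 29 mm high: straight wall, 62 mm outside, 58 mm inside diameter, from 7 to 29 mm; below it a skirt 54 mm across, 49 mm at its foot, its base; mesh at 8 mm. Origin on the axis at the foot, z up. Seated: skirt 7 mm down in the rim below (2 mm play all round), origin 22 mm above the fine sieve's. 0.12 kg.
- coarse_sieve: Steel sieve, open on top, the coarsest mesh: 17 mm openings, 2 thick wires each way. 29 mm high: straight wall, 62 mm outside, 58 mm inside diameter, from 7 to 29 mm; below it a skirt 54 mm across, 49 mm at its foot, its base; mesh at 8 mm. Origin on the axis at the foot, z up. Seated: skirt 7 mm down in the rim below (2 mm play all round), origin 22 mm above the medium sieve's. 0.12 kg.
- lid: Solid round steel lid: skirt 7 mm high like the sieves' (54 mm across, 49 mm at its foot), on which it stands; flange 62 mm across from 7 to 12 mm; in the middle an upright round knob, 20 mm in diameter from 19 to 33 mm height, top at 36 mm. Origin on the axis at the foot, z up. Seated, its origin is 22 mm above the coarse sieve's. 0.12 kg.
- parts_dish: Bystander, loose: round steel dish with charms, 76 mm across, 15 mm high, light. Origin at the centre of its underside.
- ring_jar: Bystander, loose: corked glass jar of jump rings, 44 mm diameter, 63 mm high, upright. Origin at the centre of its underside.
- loupe: Bystander, loose: small round folding loupe, 32 mm across, 13 mm high. Origin at the centre of the underside.
- tweezers: Bystander, loose: steel tweezers lying flat, 12x126x8 mm. Origin at the centre of the underside, length along y.
- pencil: Bystander, loose: green pencil lying flat, 142 mm long, 7 mm thick. Origin at the centre of the underside, length along y.

How it is judged:
By the outcome, as a careful person would: the job done as asked, in the order asked, and still so for the second after the job is handed in, with the robot touching nothing.
It also fails if it takes over 112 s, if anything falls off the work surface, if the arm or the gripper's body presses on something with over 40 N, if the wrist force passes 120 N, or if a joint passes its speed limit or range.

ROBOT

A 6-joint arm with a two-finger parallel gripper is mounted at the origin on a cart in front of the work surface, level with it; the furniture and walls round the work are solid. World frame = base frame: x ahead of the robot, y to its left, z up, the work surface at z = 0. Lengths are in m, angles in rad, forces in N, time in s.
With the tool pointing down it reaches from about 0.275 to 0.85 m from the base axis. Payload 19 kg.
Tool frame: the origin (TCP) lies at the very end of the fingers, on their centre line; the grasp point (between the pads) lies 19 mm behind it; z points along the fingers, y is the line along which they close (so a half turn about z gives the same grasp; the last joint's range is limited). The gripper opens to 85 mm and grips with 20 to 120 N. Pads are 22 mm wide; open, the fingers measure 114 mm over their backs; the gripper's body (76 mm by 85 mm) begins 54 mm behind the grasp point. The pads swing forward as they close: fully open they stand 13 mm farther back than shut.
Start: joints at [1.187, 0.15, 1.437, -0, 1.554, -0.134], TCP at [0.142, 0.557, 0.231] pointing down, gripper open.
Joint ranges: [-2.8, 2.8], [-0.68, 2.1], [0.12, 2.68], [-1.39, 4.53], [0.16, 2.79], [-2.81, 2.81]. Speed limits (rad/s): [1.89, 1.89, 2.22, 3.01, 3.01, 3.01].

INTERFACE

Orientations are given as a unit quaternion [w, x, y, z].
In Python, from station import manip gives the robot as it stands.
- The arm moves only by the tool pendant, called as name([rows], argument=value, ...), one row to a line, values as JSON. Schema: {"type":"object","properties":{"plan":{"type":"array","items":{"type":"object","properties":{"tx":{"type":"number"},"ty":{"type":"number"},"tz":{"type":"number"},"spin":{"type":"number"},"aperture":{"type":"number"}},"additionalProperties":false,"required":["aperture"]},"minItems":1,"maxItems":12},"grip_force":{"type":"number"},"only":{"type":"string"},"quiet":{"type":"boolean"},"lines":{"type":"string"}},"required":["plan"],"additionalProperties":false}. plan is a list of rows, 1 to 12 of them, each an object with the fields tx, ty, tz (the shift in a scale on which 1.0 is 750 mm), spin (a turn about the tool's z in parts of the range, where 1.0 means 4 rad), aperture (the finger opening in m); a field left out counts as zero (the opening has to be given); each row is the pose to reach, as a shift and turn from the pose commanded when the call began, along the tool's axes at that moment; what a row does not reach only later rows make up. A row lasts 1/8 s, in which the tool goes at most 0.0625 m and 0.188 rad, less where a joint would pass 70% of its speed; a pose out of reach is approached as far as the arm can. The fingers move at their own pace and stop on an object; grip_force is the grip in N (left out, the last holds). Time passes only in rows, so rows that do not move let the fingers close. The tool returns the time, the measured TCP pose, the force, the opening and the grip force at its end. only (a regular expression) keeps the lines of the reply that match it, lines (a string "A,B") keeps lines A to B, and quiet returns only ok. No shift or turn number may pass 1 either way. Input that does not fit is refused with a message, and nothing moves.
- manip.sense(): the state, without advancing time (a new reading comes with each control period).
- manip.grab_frame(name): name is "scene" or "top" or "wrist"; returns a dict with "image" (384x512x3 uint8, red, green, blue), "fx", "fy", "cx", "cy" (pixels), "k1" (the pictures are not rectified: a ray, as slopes to the right and down, at radius r is drawn at 1 + k1 r^2 times it, then the intrinsics apply), "R" (3x3) and "t" (3): a world point X has camera coordinates R X + t. Camera axes: x right, y down, z forward; pixel columns grow to the right and rows downward; lengths in m; the calibration is good to about 2 mm. A picture is of the moment at which its call begins. There is no depth.
- manip.close_job(): hands the job in; it is judged then, once.
The state is a dict: "time": time; "q": joint angles; "qd": joint speeds; "effort": joint torques, N m; "position": TCP position; "eef_rot": TCP orientation; "contact_force": force on the tool from outside, world axes, zero at the start; "wrist_torque": the same for the moment, N m; "width": finger opening in m; "finger_force": force on a finger pad.
Only numpy, scipy, OpenCV 4.12 (cv2) and the standard library are available. Lean on these libraries where they do the work, as an engineer would, in place of code of your own. Each camera call takes 0.05 s, during which the arm holds its last target. There are 200 camera calls.

## Working session

There is one attempt and no reset: what is moved stays moved. The work goes in short steps, Python scripts to look and compute and a tool call to move; the robot and the scene stay as the last step left them, time stands still between calls to the robot, and variables do not carry over. Pictures are saved under pics/ and viewed, at most 14 in all, crops included, and the job is handed in when it is done.

```bash
ls; mkdir -p pics
```

Create h.py:
```python
import numpy as np, cv2
from station import manip
def grab(n,save=None):
    f=manip.grab_frame(n)
    if save: cv2.imwrite(f'pics/{save}.png',cv2.cvtColor(f['image'],cv2.COLOR_RGB2BGR))
    return f
def K(f): return np.array([[f['fx'],0,f['cx']],[0,f['fy'],f['cy']],[0,0,1.]]),np.array([f['k1'],0,0,0.])
def cast(f,uv,z):
    k,d=K(f); p=cv2.undistortPoints(np.array(uv,float).reshape(-1,1,2),k,d)[:,0]
    R=np.array(f['R']);t=np.array(f['t']);c=-R.T@t
    r=np.c_[p,np.ones(len(p))]@R
    return c+r*((z-c[2])/r[:,2])[:,None]
def proj(f,X):
    k,d=K(f); return cv2.projectPoints(np.array(X,float).reshape(-1,1,3),cv2.Rodrigues(np.array(f['R']))[0],np.array(f['t'],float),k,d)[0][:,0]
```

Run:
```python
from h import *
for n in ('scene','top','wrist'):
    f=grab(n,n); print(n,f['fx'],f['k1'],(-np.array(f['R']).T@f['t']).round(3),np.array(f['R'])[2].round(2))
s=manip.sense(); print(s['position'],s['eef_rot'],s['width'],s['time'])
```

```text
pics
station.py
scene 382.4608511736508 -0.09538109879033348 [-0.028 -0.622  0.602] [ 0.52  0.65 -0.55]
top 494.9187207364985 -0.18865062532574228 [0.358 0.07  1.369] [ 0.14  0.   -0.99]
wrist 335.604703917044 -0.04528573902764789 [0.078 0.572 0.373] [ 0.25 -0.07 -0.97]
[0.14209091 0.55697679 0.23083238] [-1.26223771e-04  1.24571561e-01  9.92210514e-01 -4.54556576e-04] 0.08561120983875084 0.15
```

View pics/top.png

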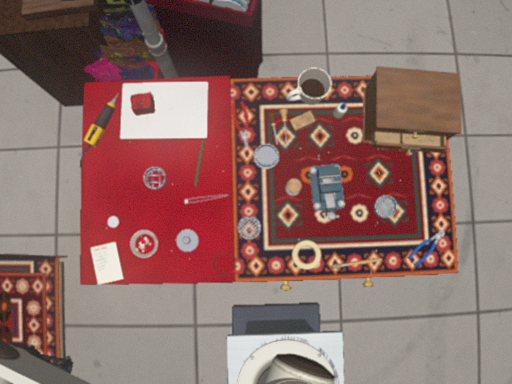

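View pics/scene.png

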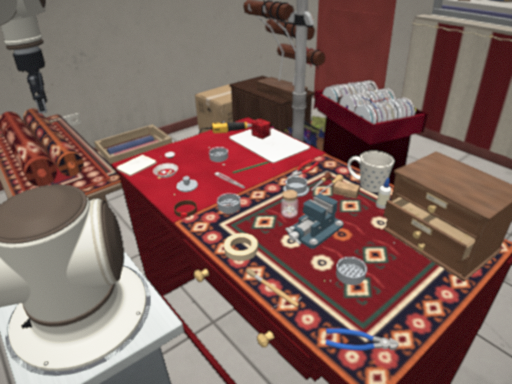

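Run:
```python
from h import *
t=cv2.imread('pics/top.png'); s=cv2.imread('pics/scene.png')
c=lambda im,u,v,r=24:cv2.resize(im[v-r:v+r,u-r:u+r],(260,260),interpolation=cv2.INTER_CUBIC)
a=np.hstack([c(t,*p) for p in ((154,178),(266,156),(249,228))]); 
b=np.hstack([c(t,387,207),c(s,295,188),c(s,351,270)])
cv2.imwrite('pics/crops.png',np.vstack([a,b]))
f=grab('top')
for p,z in (((154,178),.026),((266,156),.029),((249,228),.029),((387,207),.029),((187,240),.01),((144,243),.01)): print(p,cast(f,[p],z).round(3))
```

```text
(154, 178) [[0.586 0.347 0.026]]
(266, 156) [[0.638 0.035 0.029]]
(249, 228) [[0.441 0.087 0.029]]
(387, 207) [[ 0.486 -0.294  0.029]]
(187, 240) [[0.413 0.259 0.01 ]]
(144, 243) [[0.408 0.379 0.01 ]]
```

View pics/crops.png

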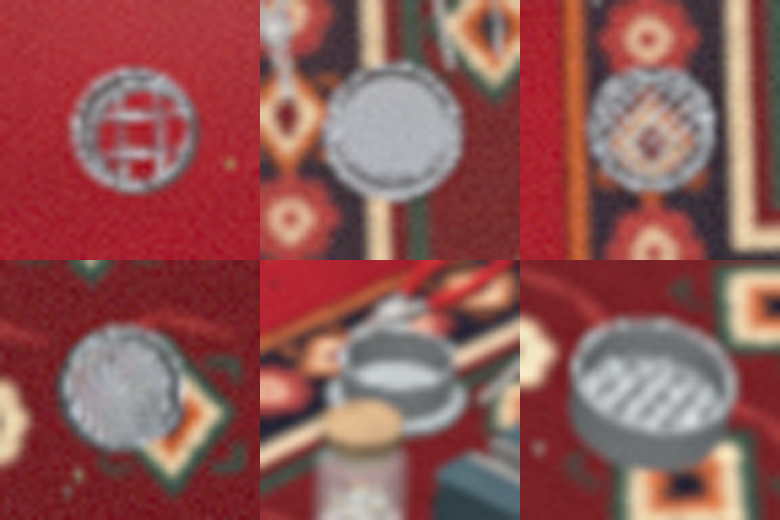

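View pics/wrist.png

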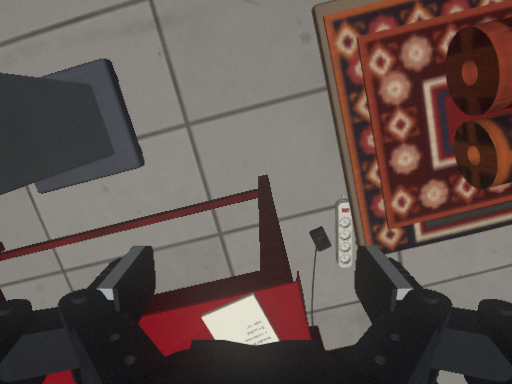

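Add to h.py:
```python
from scipy.spatial.transform import Rotation as Ro
def to(x,y,z,yaw=0.):
    "shift & turn in tool axes; yaw=0: tool x = -x world, tool y = +y world"
    s=manip.sense(); q=s['eef_rot']; R=Ro.from_quat([q[1],q[2],q[3],q[0]]).as_matrix()
    T=Ro.from_euler('z',yaw).as_matrix()@np.diag([-1.,1,-1])
    d=R.T@(np.array([x,y,z])-s['position']); rv=Ro.from_matrix(R.T@T).as_rotvec()
    print('at',s['position'].round(4),'shift',d.round(4),'turn',rv.round(3),'q6',round(s['q'][5],2))
def ell(f,u,v,r,z,smax=60,vmin=90,name=None):
    "ellipse of the grey blob near (u,v), centre cast on plane z"
    im=f['image']; h=cv2.cvtColor(im,cv2.COLOR_RGB2HSV); m=((h[...,1]<smax)&(h[...,2]>vmin)).astype(np.uint8)
    w=np.zeros_like(m); cv2.circle(w,(int(u),int(v)),int(r),1,-1); m=cv2.morphologyEx(m*w,cv2.MORPH_CLOSE,np.ones((5,5)))
    c=max(cv2.findContours(m,0,2)[0],key=cv2.contourArea); c=cv2.convexHull(c); e=cv2.fitEllipse(c)
    P=cast(f,c[:,0],z)[:,:2]; (cx,cy),R=cv2.minEnclosingCircle(P.astype(np.float32)*1000)
    A=np.c_[2*P,np.ones(len(P))]; k=np.linalg.lstsq(A,(P**2).sum(1),rcond=None)[0]; rad=(k[2]+k[0]**2+k[1]**2)**.5
    if name:
        o=cv2.cvtColor(im,cv2.COLOR_RGB2BGR).copy(); cv2.drawContours(o,[c],-1,(0,255,0),1); cv2.imwrite(f'pics/{name}.png',o)
    print('ell',np.round(e[0],1),np.round(e[1],1),'circle fit',k[:2].round(4),'dia',round(2*rad,4),'minenc',round(cx/1e3,4),round(cy/1e3,4),round(2*R/1e3,4))
```

Run:
```python
from h import *
f=grab('top')
for p,z in (((154,178),.026),((266,156),.004),((249,228),.029),((387,207),.029),((187,240),.009)): ell(f,*p,16,z)
to(.46,-.294,.26)
```

```text
ell [154.5 177.7] [21.9 22.4] circle fit [0.5872 0.3459] dia 0.0625 minenc 0.5867 0.3464 0.0642
ell [265.5 156.1] [25.3 29.1] circle fit [0.6432 0.0352] dia 0.0768 minenc 0.6424 0.0404 0.0855
ell [250.7 227.7] [24.  28.6] circle fit [0.442  0.0832] dia 0.0711 minenc 0.4419 0.082 0.0767
ell [387.8 208. ] [24.1 30. ] circle fit [ 0.4826 -0.2964] dia 0.0761 minenc 0.4836 -0.2961 0.0816
ell [186.9 240.1] [21.6 22.5] circle fit [0.4133 0.2596] dia 0.061 minenc 0.4134 0.2597 0.062
at [0.1421 0.557  0.231 ] shift [-0.5184 -0.746  -0.0286] turn [-0.001 -0.    -0.25 ] q6 -0.13
```

The rows are not in the units I measure in: shifts go in shares of 750 mm and turns go in shares of 4 rad. I convert before sending: -0.69 m / 0.75 = -0.92, -0.63 m / 0.75 = -0.84, -0.25 rad / 4 = -0.0625.

pendant([
  {"tx": -0.0533, "ty": -0.08, "tz": -0.04, "aperture": 0.085},
  {"tx": -0.1067, "ty": -0.16, "tz": -0.04, "spin": -0.025, "aperture": 0.085},
  {"tx": -0.16, "ty": -0.24, "tz": -0.04, "spin": -0.05, "aperture": 0.085},
  {"tx": -0.2133, "ty": -0.3067, "tz": -0.04, "spin": -0.0625, "aperture": 0.085},
  {"tx": -0.2667, "ty": -0.3867, "tz": -0.04, "spin": -0.0625, "aperture": 0.085},
  {"tx": -0.32, "ty": -0.46, "tz": -0.04, "spin": -0.0625, "aperture": 0.085},
  {"tx": -0.3733, "ty": -0.5333, "tz": -0.04, "spin": -0.0625, "aperture": 0.085},
  {"tx": -0.4267, "ty": -0.6133, "tz": -0.04, "spin": -0.0625, "aperture": 0.085},
  {"tx": -0.48, "ty": -0.6933, "tz": -0.04, "spin": -0.0625, "aperture": 0.085},
  {"tx": -0.5333, "ty": -0.7667, "tz": -0.04, "spin": -0.0625, "aperture": 0.085},
  {"tx": -0.5867, "ty": -0.84, "tz": -0.04, "spin": -0.0625, "aperture": 0.085},
  {"tx": -0.64, "ty": -0.92, "tz": -0.04, "spin": -0.0625, "aperture": 0.085},
])

```text
time: 1.75
position: [0.3943, -0.117, 0.2616]
eef_rot: [0.0, 0.0, 1.0, -0.0]
contact_force: [0.9, 1.2, 0.5]
width: 0.0848
finger_force: 0.0
```

pendant([
  {"tx": -0.0507, "ty": -0.0747, "aperture": 0.085},
  {"tx": -0.0507, "ty": -0.0747, "aperture": 0.085},
  {"tx": -0.0507, "ty": -0.0747, "aperture": 0.085},
  {"tx": -0.0507, "ty": -0.0747, "aperture": 0.085},
])

```text
time: 2.25
position: [0.4318, -0.1697, 0.2617]
eef_rot: [0.0, -0.001, 1.0, -0.0]
contact_force: [-0.8, 0.4, 0.0]
width: 0.0849
finger_force: 0.0
```

Run:
```python
from h import *
f=grab('wrist','w1'); to(.4836,-.295,.2); print(proj(f,[[.4836,-.296,.029],[.4836,-.296,0]]).round(0))
```

```text
at [ 0.4318 -0.1697  0.2618] shift [-0.0515 -0.1254  0.0619] turn [-0.001  0.001  0.001] q6 -2.11
[[148. 209.]
 [155. 203.]]
```

View pics/w1.png

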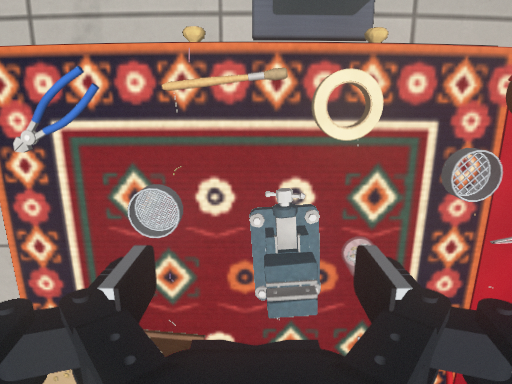

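Converted, -0.125 m / 0.75 = -0.1667, -0.03 m / 0.75 = -0.04.

pendant([
  {"tx": -0.02, "ty": -0.08, "tz": 0.0267, "aperture": 0.085},
  {"tx": -0.04, "ty": -0.16, "tz": 0.0533, "aperture": 0.085},
  {"tx": -0.04, "ty": -0.1667, "tz": 0.08, "aperture": 0.085},
  {"tx": -0.04, "ty": -0.1667, "tz": 0.08, "aperture": 0.085},
])

```text
time: 2.8
position: [0.4616, -0.295, 0.2003]
eef_rot: [-0.001, -0.0, 1.0, 0.001]
contact_force: [-0.1, -0.5, 0.3]
width: 0.0846
finger_force: 0.0
```

Run:
```python
from h import *
f=grab('wrist','w2'); to(.4836,-.295,.2); u=proj(f,[[.4836,-.296,.029]])[0]; print(u, proj(f,[manip.sense()['position']])); ell(f,*u,60,.029,70,80,'w2')
```

```text
at [ 0.462  -0.2947  0.2017] shift [-0.0216 -0.0003  0.0017] turn [ 0.    -0.     0.001] q6 -2.28
[254.26079963 199.76914501] [[257.25367356 256.1361627 ]]
ell [246.2 190.8] [ 71.9 100.4] circle fit [ 0.477  -0.3033] dia 0.086 minenc 0.4767 -0.3028 0.0955
```

View pics/w2.png

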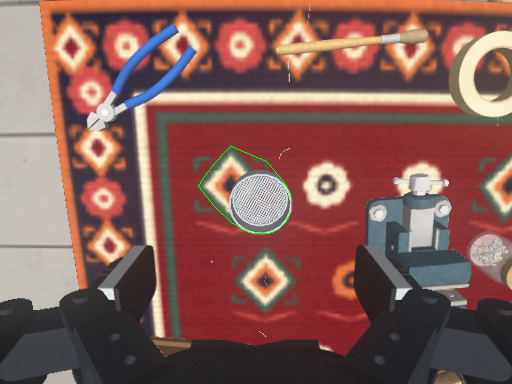

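Add to h.py:
```python
def hough(f,u,v,z,D=.062,name=None,win=45):
    "circle of diameter D at height z near pixel u,v"
    p=cast(f,[(u,v)],z)[0]; a=proj(f,[p,p+[0,D/2,0],p+[D/2,0,0]]); r=(np.linalg.norm(a[1]-a[0])+np.linalg.norm(a[2]-a[0]))/2
    g=cv2.cvtColor(f['image'],cv2.COLOR_RGB2GRAY); w=int(r+win); x0,y0=max(0,int(u)-w),max(0,int(v)-w); s=4
    c=cv2.resize(g[y0:y0+2*w,x0:x0+2*w],None,fx=s,fy=s,interpolation=cv2.INTER_CUBIC)
    H=cv2.HoughCircles(c,cv2.HOUGH_GRADIENT_ALT,1.5,8,param1=150,param2=.5,minRadius=int(s*r*.9),maxRadius=int(s*r*1.1))
    if H is None: print('none, r',r); return
    o=cv2.cvtColor(c,cv2.COLOR_GRAY2BGR)
    for h in H.reshape(-1,H.shape[-1])[:4]:
        px=((h[0]+.5)/s-.5+x0,(h[1]+.5)/s-.5+y0); e=proj(f,[p])[0]
        print('px',np.round(px,1),'r',round(h[2]/s,1),'expect',round(r,1),'->',cast(f,[px],z)[0].round(4)); cv2.circle(o,(int(h[0]),int(h[1])),int(h[2]),(0,255,0),1)
    if name: cv2.imwrite(f'pics/{name}.png',o)
```

Run:
```python
from h import *
f=grab('wrist'); hough(f,261,200,.029)
t=grab('top')
for p,z in (((154,178),.026),((266,156),.028),((249,228),.029),((387,207),.029),((187,240),.009)): print(p);hough(t,*p,z,win=10)
```

```text
px [258.8 200.8] r 31.7 expect 30.8 -> [ 0.4857 -0.2915  0.029 ]
px [258.8 200.8] r 29.1 expect 30.8 -> [ 0.4857 -0.2915  0.029 ]
(154, 178)
px [153.5 176.8] r 11.2 expect 11.0 -> [0.59   0.3486 0.026 ]
(266, 156)
none, r 11.079687871698127
(249, 228)
px [247.9 228. ] r 11.3 expect 11.4 -> [0.4408 0.0904 0.029 ]
(387, 207)
px [384.8 205.5] r 10.9 expect 11.1 -> [ 0.4904 -0.2879  0.029 ]
(187, 240)
px [186.2 240. ] r 11.4 expect 11.2 -> [0.4135 0.2614 0.009 ]
```

Converted, 0.09 m / 0.75 = 0.12, 0.05 m / 0.75 = 0.0667.

pendant([
  {"tx": -0.032, "ty": 0.004, "tz": 0.0667, "aperture": 0.085},
  {"tx": -0.032, "ty": 0.004, "tz": 0.12, "aperture": 0.085},
  {"tx": -0.032, "ty": 0.004, "tz": 0.12, "aperture": 0.085},
])

```text
time: 3.32
position: [0.4856, -0.2911, 0.1103]
eef_rot: [-0.001, -0.001, 1.0, 0.001]
contact_force: [-0.2, 0.0, 0.1]
width: 0.0852
finger_force: 0.0
```

Run:
```python
from h import *
f=grab('wrist','w3'); u=proj(f,[[.4857,-.2915,.029]])[0]; print(u, proj(f,[manip.sense()['position']])); hough(f,*u,.029); to(.4857,-.2915,.1)
```

```text
[255.14715371 204.4716587 ] [[254.64676003 257.64056175]]
px [254.6 205.1] r 44.2 expect 43.0 -> [ 0.4862 -0.2919  0.029 ]
px [256.9 190.9] r 43.1 expect 43.0 -> [ 0.476  -0.2903  0.029 ]
px [254.6 205.1] r 40.7 expect 43.0 -> [ 0.4862 -0.2919  0.029 ]
at [ 0.4863 -0.292   0.1125] shift [0.0006 0.0005 0.0125] turn [-0.     0.     0.001] q6 -2.25
```

View pics/w3.png

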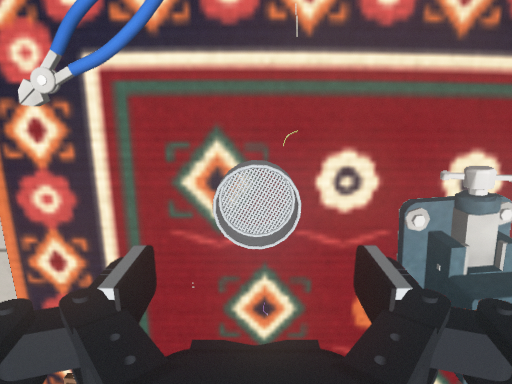

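Converted, 0.1015 m / 0.75 = 0.1353, 0.1 m / 0.75 = 0.1333.

pendant([
  {"tz": 0.0667, "aperture": 0.085},
  {"tz": 0.1133, "aperture": 0.085},
  {"tz": 0.1333, "aperture": 0.085},
  {"tz": 0.1353, "aperture": 0.085},
  {"tz": 0.1353, "aperture": 0.06},
  {"tz": 0.1353, "aperture": 0.055},
  {"tz": 0.1353, "aperture": 0.055},
  {"tz": 0.1353, "aperture": 0.055},
], grip_force=30)

```text
time: 4.38
position: [0.4869, -0.2932, 0.0118]
eef_rot: [0.001, -0.0, 1.0, -0.001]
contact_force: [-1.5, 1.7, 9.2]
width: 0.0611
finger_force: 31.0
```

Run:
```python
from h import *
f=grab('wrist','w4'); s=manip.sense(); print(s['position'],s['width'],s['finger_force'])
```

```text
[ 0.48693608 -0.29322785  0.01180253] 0.06114811875587287 30.960926413536072
```

Converted, -0.12 m / 0.75 = -0.16, -0.1 m / 0.75 = -0.1333.

pendant([
  {"tz": -0.0267, "aperture": 0.055},
  {"tz": -0.08, "aperture": 0.055},
  {"tz": -0.1333, "aperture": 0.055},
  {"tz": -0.16, "aperture": 0.055},
  {"tz": -0.16, "aperture": 0.055},
], grip_force=40)

```text
time: 5.05
position: [0.4869, -0.2932, 0.1322]
eef_rot: [0.002, -0.0, 1.0, -0.001]
contact_force: [0.5, -0.6, -1.6]
width: 0.0606
finger_force: 45.8
```

Run:
```python
from h import *
f=grab('wrist','w5'); to(.638,.035,.14); f=grab('scene','s5'); p=manip.sense()['position']; print(proj(f,[p]))
u=proj(f,[p])[0].astype(int); im=cv2.imread('pics/s5.png')[u[1]-60:u[1]+40,u[0]-60:u[0]+60]
a=cv2.resize(cv2.imread('pics/w5.png'),(400,300)); cv2.imwrite('pics/v5.png',np.hstack([a,cv2.resize(im,(360,300),interpolation=cv2.INTER_CUBIC)]))
```

```text
at [ 0.4864 -0.2928  0.1305] shift [-0.1517  0.3278 -0.0097] turn [-0.001  0.001  0.   ] q6 -2.25
[[356.53939082 230.17375859]]
```

View pics/v5.png

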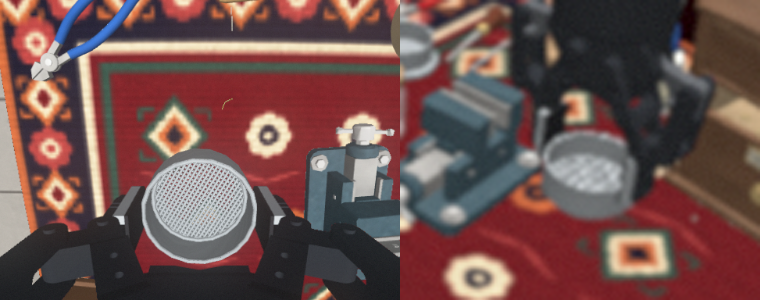

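Converted, 0.328 m / 0.75 = 0.4373, -0.213 m / 0.75 = -0.284.

pendant([
  {"tz": -0.0533, "aperture": 0.055},
  {"tx": -0.0267, "ty": 0.04, "tz": -0.0667, "aperture": 0.055},
  {"tx": -0.0667, "ty": 0.1067, "tz": -0.0667, "aperture": 0.055},
  {"tx": -0.1067, "ty": 0.1667, "tz": -0.0667, "aperture": 0.055},
  {"tx": -0.1467, "ty": 0.2267, "tz": -0.0667, "aperture": 0.055},
  {"tx": -0.1867, "ty": 0.2933, "tz": -0.0667, "aperture": 0.055},
  {"tx": -0.2267, "ty": 0.3533, "tz": -0.0667, "aperture": 0.055},
  {"tx": -0.2667, "ty": 0.4133, "tz": -0.0667, "aperture": 0.055},
  {"tx": -0.284, "ty": 0.4373, "tz": -0.0667, "aperture": 0.055},
  {"tx": -0.284, "ty": 0.4373, "tz": -0.0667, "aperture": 0.055},
  {"tx": -0.284, "ty": 0.4373, "tz": -0.0667, "aperture": 0.055},
])

```text
time: 6.52
position: [0.6986, 0.0348, 0.1788]
eef_rot: [-0.001, 0.0, 1.0, -0.0]
contact_force: [-0.3, -0.3, 0.0]
width: 0.0608
finger_force: 45.8
```

Run:
```python
from h import *
f=grab('wrist','w6'); p=manip.sense()['position']; u=proj(f,[[.638,.035,.028]])[0]; print(p,u); hough(f,*u,.028); hough(f,*u,.005,.072)
u=proj(f,[p+[0,0,.017]])[0]; print(u); hough(f,*u,p[2]+.017)
```

```text
[0.69859861 0.03449281 0.17924765] [255.96622821 112.64109671]
px [254.2 116.5] r 37.3 expect 36.5 -> [0.6412 0.0335 0.028 ]
px [254.2 116.5] r 33.8 expect 36.5 -> [0.6412 0.0335 0.028 ]
px [254.2 121. ] r 38.1 expect 39.2 -> [0.6459 0.0335 0.005 ]
px [256.9 113.9] r 37.0 expect 39.2 -> [0.6395 0.0359 0.005 ]
[256.14034812 272.14741019]
px [253.  270.1] r 68.7 expect 69.6 -> [0.6977 0.0332 0.1962]
```

View pics/w6.png

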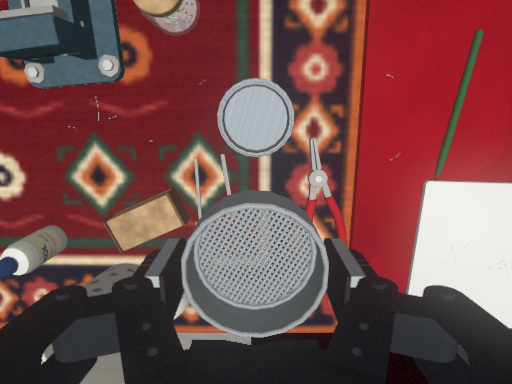

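Converted, 0.13 m / 0.75 = 0.1733, 0.05 m / 0.75 = 0.0667.

pendant([
  {"tx": 0.0667, "aperture": 0.055},
  {"tx": 0.0753, "tz": 0.0667, "aperture": 0.055},
  {"tx": 0.0753, "tz": 0.1333, "aperture": 0.055},
  {"tx": 0.0753, "tz": 0.1667, "aperture": 0.055},
  {"tx": 0.0753, "tz": 0.1733, "aperture": 0.055},
  {"tx": 0.0753, "tz": 0.1733, "aperture": 0.055},
])

```text
time: 7.32
position: [0.6428, 0.0348, 0.0507]
eef_rot: [0.0, 0.0, 1.0, -0.0]
contact_force: [-0.6, 0.2, -0.5]
width: 0.0603
finger_force: 45.8
```

pendant([
  {"tz": 0.0053, "aperture": 0.055},
  {"tz": 0.0107, "aperture": 0.055},
  {"tz": 0.016, "aperture": 0.055},
  {"tz": 0.02, "aperture": 0.055},
  {"tz": 0.0227, "aperture": 0.055},
  {"tz": 0.0227, "aperture": 0.055},
])

```text
time: 8.07
position: [0.6426, 0.0354, 0.033]
eef_rot: [0.0, -0.0, 1.0, -0.0]
contact_force: [-2.4, 0.1, 2.9]
width: 0.0607
finger_force: 46.2
```

Run:
```python
from h import *
to(.642,.0345,.033)
```

```text
at [0.6426 0.0354 0.033 ] shift [ 0.0006 -0.0009  0.    ] turn [-0.  0.  0.] q6 -1.64
```

Converted, -0.16 m / 0.75 = -0.2133, -0.14 m / 0.75 = -0.1867.

pendant([
  {"tz": 0.0013, "aperture": 0.055},
  {"tz": 0.0013, "aperture": 0.07},
  {"tz": 0.0013, "aperture": 0.08},
  {"tz": 0.0013, "aperture": 0.08},
  {"tz": -0.0533, "aperture": 0.08},
  {"tz": -0.12, "aperture": 0.08},
  {"tx": -0.08, "tz": -0.1867, "aperture": 0.08},
  {"tx": -0.08, "tz": -0.2133, "aperture": 0.08},
  {"tx": -0.08, "tz": -0.2133, "aperture": 0.08},
], grip_force=40)

```text
time: 9.2
position: [0.704, 0.0353, 0.1949]
eef_rot: [0.002, -0.0, 1.0, -0.0]
contact_force: [0.4, 0.0, -1.6]
width: 0.0799
finger_force: 0.0
```

Run:
```python
from h import *
f=grab('wrist','w7'); p=manip.sense()['position']; u=proj(f,[[.641,.0335,.05]])[0]; print(p,u); hough(f,*u,.05,name='h7'); 
s=grab('scene','s7'); q=proj(s,[[.641,.0335,.03]])[0].astype(int); print(q)
c=cv2.imread('pics/s7.png')[q[1]-25:q[1]+25,q[0]-30:q[0]+30]; a=cv2.imread('pics/w7.png')[:250,130:380]
cv2.imwrite('pics/v7.png',np.hstack([cv2.resize(a,(300,300)),cv2.resize(c,(360,300),interpolation=cv2.INTER_CUBIC)]))
```

```text
[0.70296019 0.03537231 0.19299949] [253.57145595 108.93291457]
px [255.4 113. ] r 36.4 expect 37.4 -> [0.6443 0.035  0.05  ]
[294 181]
```

View pics/v7.png

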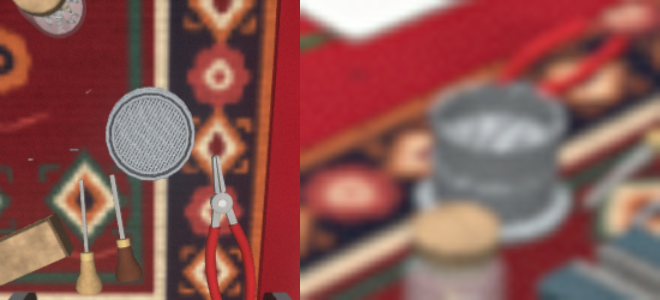

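Converted, 0.265 m / 0.75 = 0.3533, 0.052 m / 0.75 = 0.0693.

pendant([
  {"tx": 0.0733, "ty": 0.0133, "aperture": 0.085},
  {"tx": 0.1467, "ty": 0.0267, "aperture": 0.085},
  {"tx": 0.22, "ty": 0.04, "tz": 0.0267, "aperture": 0.085},
  {"tx": 0.2933, "ty": 0.0533, "tz": 0.0667, "aperture": 0.085},
  {"tx": 0.3533, "ty": 0.0693, "tz": 0.0933, "aperture": 0.085},
  {"tx": 0.3533, "ty": 0.0693, "tz": 0.1067, "aperture": 0.085},
  {"tx": 0.3533, "ty": 0.0693, "tz": 0.1067, "aperture": 0.085},
])

```text
time: 10.18
position: [0.4373, 0.0873, 0.1121]
eef_rot: [-0.0, -0.0, 1.0, -0.0]
contact_force: [-0.2, -0.3, -0.7]
width: 0.0851
finger_force: 0.0
```

Run:
```python
from h import *
f=grab('wrist','w8'); p=manip.sense()['position']; u=proj(f,[[.441,.088,.029]])[0]; print(p,u); hough(f,*u,.029,name='h8'); to(.441,.088,.009)
```

```text
[0.43793739 0.08714784 0.11269941] [256.96606126 208.5018056 ]
px [255.6 209.5] r 41.2 expect 42.4 -> [0.4417 0.0871 0.029 ]
px [258.2 195.6] r 42.1 expect 42.4 -> [0.4316 0.0889 0.029 ]
px [247.8 190.4] r 42.5 expect 42.4 -> [0.4279 0.0816 0.029 ]
px [267.6 212.5] r 42.0 expect 42.4 -> [0.4439 0.0955 0.029 ]
at [0.4379 0.0871 0.1127] shift [-0.0031  0.0009  0.1037] turn [-0. -0.  0.] q6 -1.55
```

View pics/h8.png

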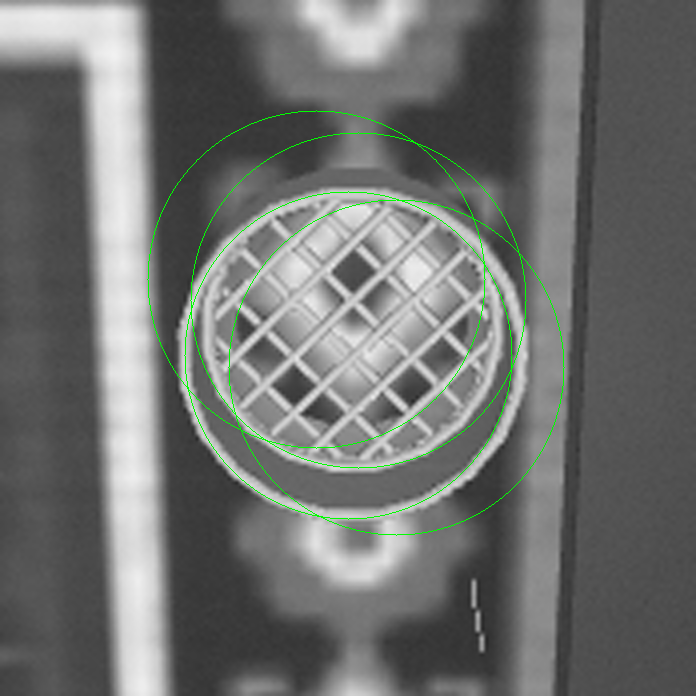

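Converted, 0.1015 m / 0.75 = 0.1353, 0.1 m / 0.75 = 0.1333.

pendant([
  {"tx": -0.0053, "ty": 0.0013, "tz": 0.0667, "aperture": 0.085},
  {"tx": -0.0053, "ty": 0.0013, "tz": 0.1133, "aperture": 0.085},
  {"tx": -0.0053, "ty": 0.0013, "tz": 0.1333, "aperture": 0.085},
  {"tx": -0.0053, "ty": 0.0013, "tz": 0.1353, "aperture": 0.085},
  {"tx": -0.0053, "ty": 0.0013, "tz": 0.1353, "aperture": 0.06},
  {"tx": -0.0053, "ty": 0.0013, "tz": 0.1353, "aperture": 0.055},
  {"tx": -0.0053, "ty": 0.0013, "tz": 0.1353, "aperture": 0.055},
  {"tx": -0.0053, "ty": 0.0013, "tz": 0.1353, "aperture": 0.055},
], grip_force=30)

```text
time: 11.22
position: [0.4425, 0.0883, 0.0129]
eef_rot: [0.001, -0.0, 1.0, -0.0]
contact_force: [-2.8, -0.8, 8.0]
width: 0.0618
finger_force: 30.4
```

pendant([
  {"tz": -0.0267, "aperture": 0.055},
  {"tz": -0.08, "aperture": 0.055},
  {"tz": -0.16, "aperture": 0.055},
  {"tx": -0.08, "ty": -0.0133, "tz": -0.2133, "aperture": 0.055},
  {"tx": -0.16, "ty": -0.0333, "tz": -0.2533, "aperture": 0.055},
  {"tx": -0.24, "ty": -0.0533, "tz": -0.2533, "aperture": 0.055},
  {"tx": -0.32, "ty": -0.0707, "tz": -0.2533, "aperture": 0.055},
  {"tx": -0.3493, "ty": -0.0707, "tz": -0.2533, "aperture": 0.055},
  {"tx": -0.3493, "ty": -0.0707, "tz": -0.2533, "aperture": 0.055},
  {"tx": -0.3493, "ty": -0.0707, "tz": -0.2533, "aperture": 0.055},
], grip_force=40)

```text
time: 12.48
position: [0.7032, 0.0355, 0.2019]
eef_rot: [0.0, -0.0, 1.0, -0.0]
contact_force: [-1.1, 0.2, -0.4]
width: 0.0618
finger_force: 43.9
```

Run:
```python
from h import *
f=grab('wrist','w9'); p=manip.sense()['position']; u=proj(f,[[.643,.035,.05]])[0]; print(p,u); hough(f,*u,.05,name='h9',win=20); 
u=proj(f,[p+[0,0,.017]])[0]; print(u); hough(f,*u,p[2]+.017,win=20)
```

```text
[0.70301446 0.03558487 0.20215176] [255.08693756 112.7362406 ]
px [253.  113.8] r 36.1 expect 36.3 -> [0.6438 0.0332 0.05  ]
[256.98674387 271.54642635]
px [256.2 269.8] r 71.3 expect 69.5 -> [0.7022 0.0353 0.2192]
px [261.5 234.9] r 69.3 expect 69.5 -> [0.6869 0.0373 0.2192]
```

View pics/w9.png

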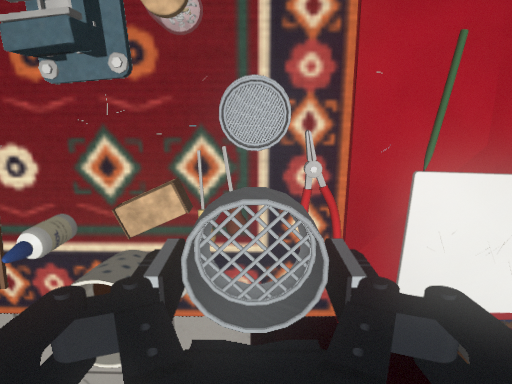

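Converted, 0.129 m / 0.75 = 0.172, 0.059 m / 0.75 = 0.0787.

pendant([
  {"tx": 0.0667, "aperture": 0.055},
  {"tx": 0.0787, "ty": -0.0013, "tz": 0.0667, "aperture": 0.055},
  {"tx": 0.0787, "ty": -0.0013, "tz": 0.1333, "aperture": 0.055},
  {"tx": 0.0787, "ty": -0.0013, "tz": 0.172, "aperture": 0.055},
  {"tx": 0.0787, "ty": -0.0013, "tz": 0.172, "aperture": 0.055},
])

```text
time: 13.15
position: [0.643, 0.0346, 0.0713]
eef_rot: [-0.001, -0.0, 1.0, 0.0]
contact_force: [0.2, 0.1, 0.1]
width: 0.0611
finger_force: 44.1
```

pendant([
  {"tz": 0.0053, "aperture": 0.055},
  {"tz": 0.0107, "aperture": 0.055},
  {"tz": 0.016, "aperture": 0.055},
  {"tz": 0.02, "aperture": 0.055},
  {"tz": 0.024, "aperture": 0.055},
  {"tz": 0.024, "aperture": 0.055},
])

```text
time: 13.9
position: [0.6449, 0.0343, 0.056]
eef_rot: [0.001, -0.0, 1.0, -0.0]
contact_force: [-8.5, 0.1, 18.8]
width: 0.061
finger_force: 45.9
```

Converted, -0.15 m / 0.75 = -0.2, -0.14 m / 0.75 = -0.1867.

pendant([
  {"aperture": 0.07},
  {"aperture": 0.08},
  {"aperture": 0.08},
  {"tz": -0.0533, "aperture": 0.08},
  {"tz": -0.12, "aperture": 0.08},
  {"tx": -0.08, "tz": -0.1867, "aperture": 0.08},
  {"tx": -0.08, "tz": -0.2, "aperture": 0.08},
  {"tx": -0.08, "tz": -0.2, "aperture": 0.08},
], grip_force=40)

```text
time: 14.9
position: [0.7054, 0.0343, 0.2049]
eef_rot: [0.001, -0.0, 1.0, -0.0]
contact_force: [-0.7, 0.1, -0.6]
width: 0.0798
finger_force: 0.0
```

Run:
```python
from h import *
f=grab('wrist','w10'); p=manip.sense()['position']; u=proj(f,[[.644,.035,.072]])[0]; print(p,u); hough(f,*u,.072,win=20); 
s=grab('scene','s10'); q=proj(s,[[.641,.0335,.04]])[0].astype(int); print(q)
c=cv2.imread('pics/s10.png')[q[1]-30:q[1]+30,q[0]-36:q[0]+36]; a=cv2.imread('pics/w10.png')[:250,130:380]
cv2.imwrite('pics/v10.png',np.hstack([cv2.resize(a,(300,300)),cv2.resize(c,(360,300),interpolation=cv2.INTER_CUBIC)]))
to(.57,.347,.18)
```

```text
[0.70443634 0.03440844 0.20351494] [256.618533   111.41491776]
px [250.9 111.1] r 37.2 expect 38.9 -> [0.6438 0.0304 0.072 ]
[294 178]
at [0.7039 0.0344 0.2029] shift [0.1338 0.3126 0.0231] turn [-0.    -0.002  0.   ] q6 -1.63
```

View pics/v10.png

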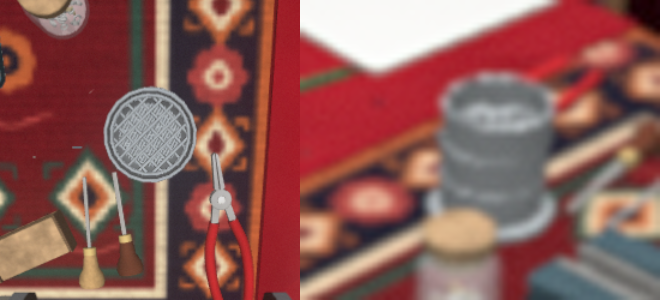

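Converted, 0.313 m / 0.75 = 0.4173, 0.22 m / 0.75 = 0.2933.

pendant([
  {"tx": 0.0267, "ty": 0.0733, "aperture": 0.085},
  {"tx": 0.0533, "ty": 0.1467, "aperture": 0.085},
  {"tx": 0.08, "ty": 0.22, "aperture": 0.085},
  {"tx": 0.1067, "ty": 0.2933, "tz": 0.0267, "aperture": 0.085},
  {"tx": 0.1333, "ty": 0.36, "tz": 0.0667, "aperture": 0.085},
  {"tx": 0.1573, "ty": 0.4173, "tz": 0.1067, "aperture": 0.085},
  {"tx": 0.1573, "ty": 0.4173, "tz": 0.12, "aperture": 0.085},
  {"tx": 0.1573, "ty": 0.4173, "tz": 0.12, "aperture": 0.085},
])

```text
time: 16.0
position: [0.5857, 0.3466, 0.1129]
eef_rot: [-0.001, -0.0, 1.0, -0.001]
contact_force: [0.1, -1.1, -0.2]
width: 0.0848
finger_force: 0.0
```

Add to h.py:
```python
def edge(f,c,z,D=.062,tol=5,it=6):
    "iterate: edge points within tol mm of the expected circle on plane z, least-squares centre"
    g=cv2.cvtColor(f['image'],cv2.COLOR_RGB2GRAY); e=cv2.Canny(g,60,150); v,u=np.nonzero(e)
    P=cast(f,np.c_[u,v],z)[:,:2]; c=np.array(c,float)
    for k in range(it):
        d=P-c; r=np.hypot(*d.T); t=max(.0012,tol/1e3*(.6**k)); m=abs(r-D/2)<t
        Q=P[m]; s=np.linalg.lstsq(np.c_[2*Q,np.ones(len(Q))],(Q**2).sum(1),rcond=None)[0]; c=s[:2]
    a=np.degrees(np.arctan2(*(Q-c).T)); print('edge',c.round(4),'dia',round(2*(s[2]+c@c)**.5,4),'n',m.sum(),'sectors',len(set((a//20).astype(int))))
```

Run:
```python
from h import *
f=grab('wrist','w11'); p=manip.sense()['position']; u=proj(f,[[.588,.347,.026]])[0]; print(p,u); hough(f,*u,.026,win=30); ell(f,*u,62,.026,90,60)
for D in (.058,.062): edge(f,(.588,.347),.026,D)
f=grab('top'); edge(f,(.588,.347),.026)
```

```text
[0.58649857 0.34641085 0.11412816] [256.49459756 205.11843637]
px [258.5 203. ] r 42.5 expect 41.9 -> [0.5864 0.3484 0.026 ]
px [260.8 192.1] r 40.8 expect 41.9 -> [0.5784 0.35   0.026 ]
px [251.8 188.8] r 42.0 expect 41.9 -> [0.576  0.3436 0.026 ]
px [258.5 203. ] r 38.7 expect 41.9 -> [0.5864 0.3484 0.026 ]
ell [256.6 202.3] [86.  86.9] circle fit [0.5869 0.347 ] dia 0.0628 minenc 0.5868 0.3469 0.0643
edge [0.5886 0.3472] dia 0.0576 n 291 sectors 18
edge [0.5881 0.3471] dia 0.0614 n 307 sectors 18
edge [0.5867 0.3482] dia 0.062 n 24 sectors 10
```

Converted, 0.105 m / 0.75 = 0.14, -0.001 m / 0.75 = -0.0013.

pendant([
  {"tx": -0.0013, "ty": 0.0013, "tz": 0.0667, "aperture": 0.085},
  {"tx": -0.0013, "ty": 0.0013, "tz": 0.1133, "aperture": 0.085},
  {"tx": -0.0013, "ty": 0.0013, "tz": 0.1333, "aperture": 0.085},
  {"tx": -0.0013, "ty": 0.0013, "tz": 0.14, "aperture": 0.085},
  {"tx": -0.0013, "ty": 0.0013, "tz": 0.14, "aperture": 0.06},
  {"tx": -0.0013, "ty": 0.0013, "tz": 0.14, "aperture": 0.055},
  {"tx": -0.0013, "ty": 0.0013, "tz": 0.14, "aperture": 0.055},
  {"tx": -0.0013, "ty": 0.0013, "tz": 0.14, "aperture": 0.055},
], grip_force=30)

```text
time: 17.1
position: [0.5884, 0.3486, 0.0112]
eef_rot: [0.001, -0.0, 1.0, 0.0]
contact_force: [-0.1, -1.8, 7.3]
width: 0.061
finger_force: 33.4
```

pendant([
  {"tz": -0.0267, "aperture": 0.055},
  {"tz": -0.08, "aperture": 0.055},
  {"tz": -0.16, "aperture": 0.055},
  {"tx": -0.0267, "ty": -0.0733, "tz": -0.2133, "aperture": 0.055},
  {"tx": -0.0533, "ty": -0.1467, "tz": -0.2667, "aperture": 0.055},
  {"tx": -0.08, "ty": -0.22, "tz": -0.2867, "aperture": 0.055},
  {"tx": -0.1067, "ty": -0.2933, "tz": -0.2867, "aperture": 0.055},
  {"tx": -0.1333, "ty": -0.36, "tz": -0.2867, "aperture": 0.055},
  {"tx": -0.1547, "ty": -0.4173, "tz": -0.2867, "aperture": 0.055},
  {"tx": -0.1547, "ty": -0.4173, "tz": -0.2867, "aperture": 0.055},
  {"tx": -0.1547, "ty": -0.4173, "tz": -0.2867, "aperture": 0.055},
], grip_force=40)

```text
time: 18.48
position: [0.7034, 0.0356, 0.2255]
eef_rot: [0.0, 0.0, 1.0, 0.0]
contact_force: [0.0, 0.7, -1.2]
width: 0.0603
finger_force: 44.9
```

Run:
```python
from h import *
f=grab('wrist','w12'); p=manip.sense()['position']; c=np.array([.644,.0335]); u=proj(f,[[*c,.072]])[0]; print(p,u); hough(f,*u,.072,win=20)
for D in (.058,.062): edge(f,c,.072,D)
u=proj(f,[p+[0,0,.017]])[0]; print(u); hough(f,*u,p[2]+.017,win=20)
for D in (.058,.062): edge(f,p[:2],p[2]+.017,D)
w=cv2.imread('pics/w9.png')
```

```text
[0.70336346 0.03621555 0.22540799] [253.13665697 113.47564909]
px [253.2 112.5] r 35.1 expect 36.1 -> [0.6432 0.0336 0.072 ]
px [263.8 122.2] r 36.2 expect 36.1 -> [0.6514 0.0427 0.072 ]
edge [0.645  0.0335] dia 0.0574 n 205 sectors 18
edge [0.6448 0.0337] dia 0.0623 n 261 sectors 18
[258.24410825 271.37461609]
px [256.4 257.4] r 70.5 expect 69.3 -> [0.6971 0.0354 0.2424]
px [249.6 235.6] r 67.2 expect 69.3 -> [0.6876 0.0327 0.2424]
px [251.5 260.4] r 65.1 expect 69.3 -> [0.6984 0.0334 0.2424]
edge [0.703  0.0356] dia 0.058 n 598 sectors 18
edge [0.7016 0.0357] dia 0.0616 n 426 sectors 17
```

Converted, 0.1275 m / 0.75 = 0.17, 0.0585 m / 0.75 = 0.078.

pendant([
  {"tx": 0.0667, "aperture": 0.055},
  {"tx": 0.078, "ty": -0.0027, "tz": 0.0667, "aperture": 0.055},
  {"tx": 0.078, "ty": -0.0027, "tz": 0.1333, "aperture": 0.055},
  {"tx": 0.078, "ty": -0.0027, "tz": 0.17, "aperture": 0.055},
  {"tx": 0.078, "ty": -0.0027, "tz": 0.17, "aperture": 0.055},
])

```text
time: 19.15
position: [0.6439, 0.0346, 0.0956]
eef_rot: [-0.002, -0.001, 1.0, 0.0]
contact_force: [0.7, -0.0, -1.2]
width: 0.0607
finger_force: 44.8
```

pendant([
  {"tz": 0.0053, "aperture": 0.055},
  {"tz": 0.0107, "aperture": 0.055},
  {"tz": 0.016, "aperture": 0.055},
  {"tz": 0.02, "aperture": 0.055},
  {"tz": 0.024, "aperture": 0.055},
  {"tz": 0.024, "aperture": 0.055},
])

```text
time: 19.9
position: [0.6453, 0.0333, 0.0793]
eef_rot: [0.0, -0.0, 1.0, -0.0]
contact_force: [-0.9, 0.3, 4.3]
width: 0.0609
finger_force: 45.4
```

Push a little further to confirm the seat, then release.

Converted, 0.002 m / 0.75 = 0.0027, 0.001 m / 0.75 = 0.0013.

pendant([
  {"tz": 0.0013, "aperture": 0.055},
  {"tz": 0.0027, "aperture": 0.055},
  {"tz": 0.0027, "aperture": 0.055},
])

```text
time: 20.27
position: [0.6457, 0.0333, 0.0791]
eef_rot: [0.001, -0.0, 1.0, -0.0]
contact_force: [-7.4, -0.5, 22.6]
width: 0.0603
finger_force: 47.3
```

pendant([
  {"aperture": 0.07},
  {"aperture": 0.08},
  {"aperture": 0.08},
  {"tz": -0.0533, "aperture": 0.08},
  {"tz": -0.12, "aperture": 0.08},
  {"tx": -0.08, "tz": -0.1733, "aperture": 0.08},
  {"tx": -0.08, "tz": -0.2, "aperture": 0.08},
  {"tx": -0.08, "tz": -0.2, "aperture": 0.08},
], grip_force=40)

```text
time: 21.28
position: [0.7061, 0.0333, 0.2281]
eef_rot: [0.001, -0.0, 1.0, -0.0]
contact_force: [-0.7, -0.6, -0.8]
width: 0.0797
finger_force: 0.0
```

Run:
```python
from h import *
f=grab('wrist','w13'); c=np.array([.644,.0335])
for z in (.088,.094,.1): print(z); [edge(f,c,z,D) for D in (.058,.062)]
u=proj(f,[[*c,.094]])[0]; hough(f,*u,.094,win=20); grab('scene','s13')
t=grab('top'); hough(t,187,240,.009,win=10); to(.413,.26,.15)
```

```text
0.088
edge [0.6458 0.0327] dia 0.0583 n 254 sectors 18
edge [0.6456 0.0328] dia 0.0624 n 287 sectors 18
0.094
edge [0.6456 0.0325] dia 0.0576 n 253 sectors 18
edge [0.6458 0.0324] dia 0.0618 n 279 sectors 18
0.1
edge [0.6449 0.0334] dia 0.0582 n 274 sectors 18
edge [0.6456 0.0331] dia 0.0613 n 216 sectors 18
px [256.2 112.4] r 37.6 expect 38.7 -> [0.6455 0.0337 0.094 ]
px [186.6 240.4] r 11.3 expect 11.2 -> [0.4125 0.2603 0.009 ]
at [0.7044 0.0335 0.2255] shift [0.2912 0.2266 0.076 ] turn [-0.    -0.002  0.   ] q6 -1.63
```

Converted, 0.285 m / 0.75 = 0.38, 0.08 m / 0.75 = 0.1067.

pendant([
  {"tx": 0.06, "ty": 0.0533, "aperture": 0.06},
  {"tx": 0.12, "ty": 0.1, "aperture": 0.06},
  {"tx": 0.18, "ty": 0.1467, "aperture": 0.06},
  {"tx": 0.24, "ty": 0.1933, "tz": 0.0267, "aperture": 0.06},
  {"tx": 0.3, "ty": 0.24, "tz": 0.0667, "aperture": 0.06},
  {"tx": 0.36, "ty": 0.2867, "tz": 0.1067, "aperture": 0.05},
  {"tx": 0.38, "ty": 0.302, "tz": 0.14, "aperture": 0.05},
  {"tx": 0.38, "ty": 0.302, "tz": 0.14, "aperture": 0.05},
])

```text
time: 22.42
position: [0.4174, 0.2599, 0.1197]
eef_rot: [-0.002, -0.001, 1.0, -0.001]
contact_force: [0.1, 0.5, 1.1]
width: 0.0502
finger_force: 0.0
```

Run:
```python
from h import *
f=grab('wrist','w14'); p=manip.sense()['position']; c=np.array([.413,.26]); u=proj(f,[[*c,.009]])[0]; print(p,u)
edge(f,c,.009,.062); hough(f,*u,.009,win=20); ell(f,*u,50,.009,90,60); ell(f,*proj(f,[[*c,.03]])[0],50,.009,60,120)
for D,z in ((.02,.03),):
  edge(f,c,z,D); hough(f,*proj(f,[[*c,z]])[0],z,D,win=15)
```

```text
[0.41906676 0.25967541 0.12112505] [256.10478017 188.29626341]
edge [0.4124 0.2598] dia 0.0607 n 270 sectors 18
px [253.9 185.5] r 38.7 expect 38.8 -> [0.4108 0.2583 0.009 ]
ell [256.1 186.2] [76.1 79.5] circle fit [0.4122 0.2599] dia 0.061 minenc 0.4124 0.2614 0.0642
ell [256.2 186.3] [75.9 79.3] circle fit [0.4123 0.26  ] dia 0.0609 minenc 0.412 0.2615 0.064
edge [0.4112 0.2599] dia 0.0206 n 112 sectors 18
px [255.8 192.5] r 14.1 expect 13.7 -> [0.411  0.2597 0.03  ]
```

Converted, 0.107 m / 0.75 = 0.1427, 0.006 m / 0.75 = 0.008.

pendant([
  {"tx": 0.008, "tz": 0.0667, "aperture": 0.05},
  {"tx": 0.008, "tz": 0.12, "aperture": 0.05},
  {"tx": 0.008, "tz": 0.1427, "aperture": 0.05},
  {"tx": 0.008, "tz": 0.1427, "aperture": 0.05},
  {"tx": 0.008, "tz": 0.1427, "aperture": 0.02},
  {"tx": 0.008, "tz": 0.1427, "aperture": 0.01},
  {"tx": 0.008, "tz": 0.1427, "aperture": 0.01},
  {"tx": 0.008, "tz": 0.1427, "aperture": 0.01},
  {"tx": 0.008, "tz": 0.1427, "aperture": 0.01},
], grip_force=40)

```text
time: 23.6
position: [0.415, 0.2601, 0.0164]
eef_rot: [0.001, -0.0, 1.0, 0.0]
contact_force: [-1.1, -1.7, 8.7]
width: 0.018
finger_force: 38.8
```

pendant([
  {"tz": -0.0267, "aperture": 0.01},
  {"tz": -0.08, "aperture": 0.01},
  {"tz": -0.16, "aperture": 0.01},
  {"tz": -0.24, "aperture": 0.01},
  {"tx": -0.06, "ty": -0.0533, "tz": -0.3067, "aperture": 0.01},
  {"tx": -0.12, "ty": -0.1, "tz": -0.3133, "aperture": 0.01},
  {"tx": -0.18, "ty": -0.1467, "tz": -0.3133, "aperture": 0.01},
  {"tx": -0.24, "ty": -0.1867, "tz": -0.3133, "aperture": 0.01},
  {"tx": -0.3, "ty": -0.2333, "tz": -0.3133, "aperture": 0.01},
  {"tx": -0.36, "ty": -0.28, "tz": -0.3133, "aperture": 0.01},
  {"tx": -0.3933, "ty": -0.3013, "tz": -0.3133, "aperture": 0.01},
  {"tx": -0.3933, "ty": -0.3013, "tz": -0.3133, "aperture": 0.01},
], grip_force=40)

```text
time: 25.1
position: [0.7101, 0.0324, 0.2493]
eef_rot: [-0.0, 0.001, 1.0, -0.0]
contact_force: [-0.6, 0.9, -1.5]
width: 0.0181
finger_force: 39.6
```

Run:
```python
from h import *
f=grab('wrist','w15'); p=manip.sense()['position']; c=np.array([.6455,.033]); print(p,proj(f,[[*c,.094]]))
[edge(f,c,.094,D) for D in (.058,.062)]
for z in (p[2]-.004,): edge(f,p[:2],z,.062); u=proj(f,[[*p[:2],z]])[0]; print(u); hough(f,*u,z,win=20); 
edge(f,p[:2],p[2]+.02,.02)
```

```text
[0.70930954 0.03336298 0.24974704] [[256.31921492 107.53879818]]
edge [0.6458 0.0326] dia 0.0578 n 212 sectors 18
edge [0.6458 0.0324] dia 0.0617 n 267 sectors 18
edge [0.7071 0.0322] dia 0.062 n 324 sectors 17
[258.68469255 249.21141002]
px [255.  237.4] r 60.6 expect 61.7 -> [0.7033 0.0316 0.2457]
edge [0.7066 0.0332] dia 0.0204 n 98 sectors 11
```

Converted, 0.124 m / 0.75 = 0.1653, 0.0615 m / 0.75 = 0.082.

pendant([
  {"tx": 0.0667, "aperture": 0.01},
  {"tx": 0.082, "tz": 0.0667, "aperture": 0.01},
  {"tx": 0.082, "tz": 0.1333, "aperture": 0.01},
  {"tx": 0.082, "tz": 0.1653, "aperture": 0.01},
  {"tx": 0.082, "tz": 0.1653, "aperture": 0.01},
])

```text
time: 25.78
position: [0.6463, 0.0347, 0.1251]
eef_rot: [-0.001, -0.001, 1.0, 0.0]
contact_force: [-0.4, -0.2, -0.6]
width: 0.0175
finger_force: 39.6
```

pendant([
  {"tz": 0.0053, "aperture": 0.01},
  {"tz": 0.0107, "aperture": 0.01},
  {"tz": 0.016, "aperture": 0.01},
  {"tz": 0.02, "aperture": 0.01},
  {"tz": 0.024, "aperture": 0.01},
  {"tz": 0.024, "aperture": 0.01},
])

```text
time: 26.52
position: [0.6475, 0.0339, 0.1075]
eef_rot: [-0.0, -0.0, 1.0, -0.0]
contact_force: [0.0, -0.7, -1.1]
width: 0.0176
finger_force: 39.6
```

pendant([
  {"tz": 0.0013, "aperture": 0.01},
  {"tz": 0.0027, "aperture": 0.01},
  {"tz": 0.004, "aperture": 0.01},
  {"tz": 0.004, "aperture": 0.01},
])

```text
time: 27.02
position: [0.648, 0.0339, 0.1062]
eef_rot: [0.001, -0.0, 1.0, -0.0]
contact_force: [-3.4, 0.8, 11.5]
width: 0.0181
finger_force: 40.9
```

The rows are not in the units I measure in: shifts go in shares of 750 mm and turns go in shares of 4 rad. I convert before sending: -0.13 m / 0.75 = -0.1733, -0.05 m / 0.75 = -0.0667.

pendant([
  {"aperture": 0.03},
  {"aperture": 0.04},
  {"aperture": 0.045},
  {"tz": -0.0667, "aperture": 0.045},
  {"tz": -0.1467, "aperture": 0.045},
  {"tx": -0.08, "tz": -0.1733, "aperture": 0.045},
  {"tx": -0.08, "tz": -0.1733, "aperture": 0.045},
  {"tx": -0.08, "tz": -0.1733, "aperture": 0.045},
])

```text
time: 28.02
position: [0.7074, 0.0339, 0.2336]
eef_rot: [-0.001, -0.0, 1.0, 0.0]
contact_force: [0.2, -0.4, 0.2]
width: 0.0448
finger_force: 0.0
```

Run:
```python
from h import *
f=grab('wrist','w16'); [edge(f,(.6455,.033),z,.062) for z in (.097,.099,.101)]
s=grab('scene','s16'); q=proj(s,[[.645,.033,.06]])[0].astype(int); t=grab('top','t16')
c=cv2.imread('pics/s16.png')[q[1]-45:q[1]+35,q[0]-40:q[0]+40]; a=cv2.imread('pics/w16.png')[:300,106:406]
cv2.imwrite('pics/v16.png',np.hstack([cv2.resize(a,(400,400)),cv2.resize(c,(400,400),interpolation=cv2.INTER_CUBIC)]))
d=np.abs(t['image'].astype(int)-cv2.imread('pics/top.png')[...,::-1]).max(2); n,_,st,_=cv2.connectedComponentsWithStats((d>60).astype(np.uint8)); print(st[1:][st[1:,4]>15])
```

```text
edge [0.6455 0.0329] dia 0.0614 n 293 sectors 18
edge [0.6456 0.0329] dia 0.0611 n 286 sectors 18
edge [0.6456 0.033 ] dia 0.0609 n 265 sectors 18
[[ 223   22   86  269 7973]
 [ 317   39    3   13   32]
 [ 304   52   11    4   35]
 [ 316   55    4   17   41]
 [ 287   69   29   32  458]
 [ 298   71    5   11   16]
 [ 267   78   30    5   74]
 [ 246   83   47   18  398]
 [ 255   96   30    7   81]
 [ 302   96   13    9   80]
 [ 241  101    8    9   31]
 [ 259  104   37    8  163]
 [ 297  104    6    4   19]
 [ 247  107   69  141 4501]
 [ 279  136   12    8   57]
 [ 143  167   23   23  291]
 [ 246  189    4    6   21]
 [ 374  195   20   23  287]
 [ 389  202    8   14   66]
 [ 282  208   12   14  101]
 [ 176  229   23   23  425]
 [ 247  228    4    6   17]
 [ 297  250   12   19  174]
 [ 254  262    5    7   26]
 [ 221  289   89   12  338]
 [ 232  303   88   32 2302]
 [ 134  304   58    4  115]
 [ 197  307   25   17  101]
 [ 320  312    5    9   21]
 [ 324  323    6    8   33]
 [ 200  328    3   16   19]
 [ 193  331    5   53  169]
 [ 255  332   79   52 1696]
 [ 228  336   32    8  139]
 [ 110  340    3   16   20]
 [ 199  345    3   32   44]
 [  18  347   11   13   80]
 [  30  346   30   28  180]
 [   9  351    6    9   28]
 [   0  358   40   26  432]
 [  66  358    6   15   63]
 [  10  361   13    4   24]
 [  26  361   12    4   18]
 [ 325  379    7    5   29]]
```

View pics/v16.png

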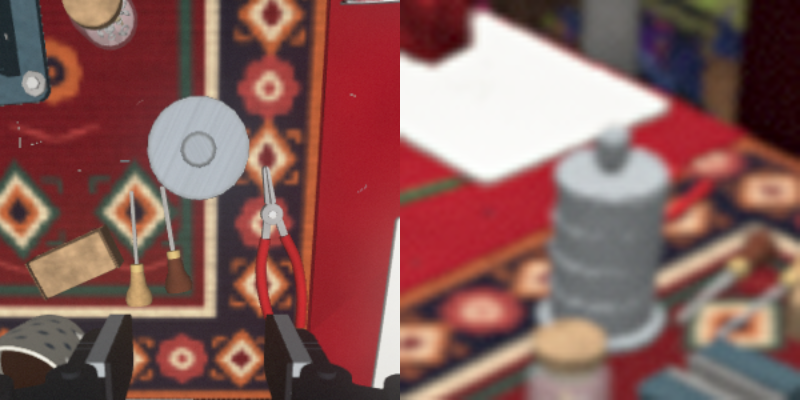

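The stack stands upright, with three even bands and a level lid (lid centre at (198,148) in the left view). The bystanders look untouched and the gripper is clear.

```bash
python3 -c "
from station import manip
print(manip.close_job())"
```

```text
the job is handed in; nothing more can be done
None
```

The sieve stack is built on the catch pan (fine, medium, coarse, then the lid), each piece pressed until it bottomed at its seated height; the gripper is open and clear, and the job was handed in at about 28 s.

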